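# Hold a sprung belt tensioner back past its click

### The job

Lift the loose cover off the grey drive housing by its knob and set it down right way up, flat on the worktop clear of the housing. Then push the idler roller of the sprung tensioner arm inside back against its spring, towards the far side of the housing, until the pawl has clicked over the tooth and dropped behind it, and finish there still holding the arm back with the gripper: the click does not latch, and the arm springs home if let go. Leave the other things on the bench where they are.

Things in the scene. Friction and masses are not known exactly. Their poses are not given: they have to be found in the camera images.
- drive_housing: Fixed grey open box, outside 150 (x) x 140 (y) x 50 mm high, walls 4 mm; feet 6 mm high reach 96 mm before and behind its centre. Origin: centre of its underside, z up; -x side faces the robot (turned up to 0.5 rad), +x is the far side. Inside, the right half (-y), where the roller swings, is clear above 20 mm height; the left half holds pulley, pivot, spring and pawl, up to 39 mm high.
- cover: Loose bare aluminium cover on the housing's rim: plate 164 x 154 x 3 mm, 10 mm skirt outside the walls, 4 mm play; about 0.25 kg. Black round knob in the middle, 26 mm in diameter. Origin: centre of the skirt's lower edge (40 mm above the worktop on the housing, 0 when it lies on the worktop), z up, axes along the housing's at the start. Free worktop for it: front left, beside the mouse's mat.
- cover_knob (a point): Grip point of the cover's knob: on its axis, 31 mm above the skirt's lower edge, 12 mm below the knob's top. The knob's 26 mm thick part is 22 to 40 mm above the skirt's lower edge.
- pivot_axis (a point): Point on the arm's upright pivot axis, 34 mm above the worktop; at x 0, y +34 mm in the housing's frame.
- idler_roller (a point): Middle of the black upright idler roller on the end of the steel tensioner arm, 34 mm above the worktop; moves with the arm. 16 mm in diameter, free from 21 to 44 mm height (arm and flange below), 65 mm from the pivot. In the housing's frame at rest x -25, y -26 mm; pushed, it swings towards +x by way of x 0, y -31 to x +25, y -26 mm at the end stop.
- tensioner_arm (a joint): Angle of the arm about its upright pivot, rad: 0 at rest, growing (anticlockwise from above) as the roller is pushed to the far side, end stop 0.8. Spring force at the roller about 4 N at rest, 7 N at 0.4, 10 N at 0.7, plus up to 4 N from the pawl between 0.22 and 0.40. The tooth is under the pawl from 0.23 to 0.57; beyond that the pawl has dropped. It does not latch.
- pawl (a joint): Travel of the small sprung pawl slider in the far left of the housing, m: 0 when down (before and after the click), up to 0.003 while the arm's tooth passes it.
- steel_dish: Round shallow steel dish, 71 mm wide, 14 mm high; a bystander, to be left alone. Origin at the centre of its underside.
- swab_jar: Grey round jar with swabs, 40 mm wide, 78 mm high; a bystander, to be left alone. Origin at the centre of its underside.
- flanged_shaft: Turned steel shaft on a 42 mm flange, 52 mm high; a bystander, to be left alone. Origin at the centre of its underside.

How it is judged:
On the way, in this order (a step that is already met when the one before it is completed fails the run):
1. the cover lies flat on the worktop, right way up, clear of the housing and let go (height (world z) of cover below 0.012 m and angle between cover's own z axis and vertical below 0.08 rad and horizontal distance between cover and drive_housing above 0.15 m and contact force between each of the arm, the fingers and cover below 0.2 N and linear speed of cover below 0.02 m/s), for 0.2 s.
2. the gripper has pushed the tensioner arm past its click (value of joint tensioner_arm above 0.5 rad and value of joint pawl below 0.001 m and contact force between the fingers and tensioner_arm above 2 N), for 0.2 s.
At the end, for the whole second after the job is handed in: Gripper presses the arm with over 2 N, arm beyond 0.5 rad, pawl within 1 mm of down behind the tooth. Cover at rest, right way up on the worktop (skirt edge under 12 mm, tilt under 0.08 rad), centre over 150 mm from the housing's, not touched by the robot (all of step 1 and all of step 2); the arm keeps its last pose, push and grip.
It fails at once if a bystander is displaced by more than 40 mm (distance of any of steel_dish, swab_jar, flanged_shaft from where it was at the start of the episode above 0.04 m).
It also fails if it takes over 45 s, if anything falls off the work surface, if the arm or the gripper's body presses on something with over 40 N, if the wrist force passes 120 N, or if a joint passes its speed limit or range.

### The arm

A 6-joint arm with a two-finger parallel gripper is mounted at the origin on a cart in front of the work surface, level with it; the furniture and walls round the work are solid. World frame = base frame: x ahead of the robot, y to its left, z up, the work surface at z = 0. Lengths are in m, angles in rad, forces in N, time in s.
With the tool pointing down it reaches from about 0.275 to 0.725 m from the base axis. Payload 5.6 kg.
Tool frame: the origin (TCP) lies midway between the tips of the shut fingers; the grasp point (between the pads) lies 19 mm behind it; z points along the fingers, y is the line along which they close (so a half turn about z gives the same grasp; the last joint's range is limited). The gripper opens to 85 mm and grips with 20 to 120 N. Pads are 22 mm wide; open, the fingers measure 114 mm over their backs; the gripper's body (76 mm by 85 mm) begins 54 mm behind the grasp point. The pads swing forward as they close: fully open they stand 13 mm farther back than shut.
Start: joints at [-0.862, 0.255, 0.108, 0, -1.424, -0.285], TCP at [0.226, -0.501, 0.231] pointing down, gripper open.
Joint ranges: [-2.95, 2.95], [-1.21, 1.97], [-1.09, 1.5], [-2.87, 1.71], [-2.94, -0.07], [-3.05, 3.05]. Speed limits (rad/s): [2.57, 2.57, 3.14, 3.14, 3.14, 3.14].

### API

Orientations are given as a unit quaternion [w, x, y, z].
In Python, from bench import bot gives the robot as it stands.
- The arm moves only by the shell command python3 -m creep FILE [FORCE], which reads ROWS from the file FILE. ROWS is a JSON list of rows, 1 to 12 of them, each of 7 numbers: a rotation vector rx, ry, rz in parts of the range, where 1.0 means 180 degrees, then dx, dy, dz in fractions of the full range, 1 being 0.8 m, then the opening from 0.0 (shut) to 1.0 (fully open); each row shifts and turns the commanded pose from where the row before left it, along the tool's axes as they then stand; what a row does not reach is not made up. A row lasts 1/8 s, in which the tool goes at most 0.0625 m and 0.188 rad, less where a joint would pass 70% of its speed; a pose out of reach is approached as far as the arm can. The fingers move at their own pace and stop on an object; FORCE is the grip in N (left out, the last holds). Time passes only in rows, so rows that do not move let the fingers close. It prints the time, the measured TCP pose, the force, the opening and the grip force at its end. Input that does not fit is refused with a message, and nothing moves.
- bot.observe(): the state, without advancing time (a new reading comes with each control period).
- bot.read_camera(name): name is "side" or "top" or "wrist"; returns a dict with "image" (420x560x3 uint8, blue, green, red), "z_map" (420x560 float32, m along the optical axis (not along the pixel's ray), 0 where there is no reading), "camera_matrix" (3x3 intrinsics, pixels), "position" and "rotation" of the camera in the world; the wrist camera has in their place "tool_from_camera" (4x4, takes a point from camera to tool coordinates, whose origin is the TCP and whose axes are the flange's). Camera axes: x right, y up, looking along -z (the intrinsics and any distortion apply to the point x, -y, -z); pixel columns grow to the right and rows downward; lengths in m; the calibration is good to about 2 mm. The wrist camera is an equidistant fisheye: a pixel r from the principal point sees the ray r / f radians off the axis. A picture is of the moment at which its call begins: read the wrist's pose just before it.
- bot.job_done(): hands the job in; it is judged then, once.
Trained networks look in the newest picture that a camera, given by its name, has taken for a name from the list of things; names that differ only in an ending like _2 or _b are one class to them, and where a whole thing is asked for, a point or a joint stands for the part that bears it (a point fixed in the world has none). Each returns a list of dicts, best first, with "confidence" (0 to 1); they miss things now and then, are a little off and sometimes report something else, mostly with a low value. They report only what shows in the picture. A call takes as long as a camera call.
- bot.masks_of(label, camera): "pixels" (420x560 bool, what is visible of it) and "bbox" ([left, top, right, bottom] in pixels, round what is visible of it).
The state is a dict: "t": time; "q": joint angles; "joint_vel": joint speeds; "joint_efforts": joint torques, N m; "eef_pos": TCP position; "ee_rot": TCP orientation; "ft_force": force on the tool from outside, world axes, zero at the start; "moment": the same for the moment, N m; "grip_width": opening from 0.0 (shut) to 1.0 (fully open); "gripper_force": force on a finger pad.
Only numpy, scipy, OpenCV 4.12 (cv2) and the standard library are available. Lean on these libraries where they do the work, as an engineer would, in place of code of your own. Each camera call takes 0.05 s, during which the arm holds its last target. There are 200 camera calls.

## Working session

There is one attempt and no reset: what is moved stays moved. The work goes in short steps, Python scripts to look and compute and a shell command to move; the robot and the scene stay as the last step left them, time stands still between calls to the robot, and variables do not carry over. Pictures are saved under pics/ and viewed, at most 10 in all, crops included, and the job is handed in when it is done.

```bash
mkdir -p pics; ls; cat > h.py <<'E'
import numpy as np, cv2
from bench import bot
def cloud(c):
    """world points per pixel for fixed cameras"""
    K=np.array(c["camera_matrix"]);z=c["z_map"];v,u=np.mgrid[:z.shape[0],:z.shape[1]]
    X=(u-K[0,2])/K[0,0]*z;Y=-(v-K[1,2])/K[1,1]*z
    P=np.stack([X,Y,-z],-1)@np.array(c["rotation"]).T+np.array(c["position"])
    P[z<=0]=np.nan
    return P
E
python3 - <<'E'
from h import *
s=bot.observe();print({k:np.round(v,3) for k,v in s.items()})
ims=[]
for n in("top","side"):
    c=bot.read_camera(n);P=cloud(c);ims.append(c["image"])
    print(n,[k for k in c],np.round(c["camera_matrix"],1).tolist(),np.round(c["position"],3),np.round(c["rotation"],3).tolist(), c.get("distortion"))
    for l in("cover","cover_knob","drive_housing","steel_dish","swab_jar","flanged_shaft","mouse"):
        try:
            for m in bot.masks_of(l,n)[:1]:
                p=P[m["pixels"]];p=p[~np.isnan(p[:,0])]
                r=cv2.minAreaRect(p[:,:2].astype(np.float32))
                print(l,round(m["confidence"],2),m["bbox"],"med",np.round(np.median(p,0),3),"zmax",np.round(np.percentile(p[:,2],[5,95]),3),"rect",np.round(r[0],3),np.round(r[1],3),round(r[2],1))
        except Exception as e: print(l,e)
cv2.imwrite("pics/top0.png",ims[0]);cv2.imwrite("pics/side0.png",ims[1])
E
```

```text
pics
{'t': np.float64(0.0), 'q': array([-0.862,  0.256,  0.107, -0.   , -1.424, -0.285]), 'joint_vel': array([-0.001,  0.001, -0.   , -0.001, -0.001, -0.003]), 'joint_efforts': array([-1.0000e-03, -3.8663e+01,  2.3794e+01,  5.3650e+00, -6.0000e-03,
        0.0000e+00]), 'eef_pos': array([ 0.226, -0.501,  0.23 ]), 'ee_rot': array([-0.   , -0.21 ,  0.978,  0.001]), 'ft_force': array([-0.298, -0.143,  0.412]), 'moment': array([-0.025, -0.037, -0.009]), 'gripper_force': np.float64(0.0), 'grip_width': np.float64(1.002)}Traceback (most recent call last):
  File "<stdin>", line 5, in <module>
  File "h.py", line 7, in cloud
    P=np.stack([X,Y,-z],-1)@np.array(c["rotation"]).T+np.array(c["position"])
      ~~~~~~~~~~~~~~~~~~~~~^~~~~~~~~~~~~~~~~~~~~~~~~~
ValueError: matmul: Input operand 1 has a mismatch in its core dimension 0, with gufunc signature (n?,k),(k,m?)->(n?,m?) (size 4 is different from 3)
```

Rotation is a quaternion.

```bash
cat > h.py <<'E'
import numpy as np, cv2
from scipy.spatial.transform import Rotation as R
from bench import bot
def rot(q): return R.from_quat(q,scalar_first=True).as_matrix()
def cloud(c):
    """world points per pixel for fixed cameras"""
    K=np.array(c["camera_matrix"]);z=c["z_map"];v,u=np.mgrid[:z.shape[0],:z.shape[1]]
    X=(u-K[0,2])/K[0,0]*z;Y=-(v-K[1,2])/K[1,1]*z
    P=np.stack([X,Y,-z],-1)@rot(c["rotation"]).T+np.array(c["position"])
    P[z<=0]=np.nan
    return P
E
python3 - <<'E'
from h import *
ims=[]
for n in("top","side"):
    c=bot.read_camera(n);P=cloud(c);ims.append(c["image"])
    cv2.imwrite(f"pics/{n}0.png",c["image"])
    print(n,list(c),np.round(c["camera_matrix"],1).tolist(),np.round(c["position"],3))
    for l in("cover","cover_knob","drive_housing","steel_dish","swab_jar","flanged_shaft","mouse"):
        try:
            for m in bot.masks_of(l,n)[:1]:
                p=P[m["pixels"]];p=p[~np.isnan(p[:,0])]
                r=cv2.minAreaRect(p[:,:2].astype(np.float32))
                print(l,round(m["confidence"],2),m["bbox"],"med",np.round(np.median(p,0),3),"z5,95",np.round(np.percentile(p[:,2],[5,95]),3),"rect",np.round(r[0],3),np.round(r[1],3),round(r[2],1))
        except Exception as e: print(l,e)
E
```

```text
top ['image', 'z_map', 'camera_matrix', 'position', 'rotation'] [[420.9, 0.0, 277.1], [0.0, 420.9, 208.8], [0.0, 0.0, 1.0]] [0.401 0.098 0.9  ]
cover 0.78 [216.8, 215.7, 297.4, 298.8] med [0.492 0.122 0.052] z5,95 [0.049 0.055] rect [0.501 0.123] [0.165 0.175] 87.9
cover_knob 0.91 [220.4, 215.6, 299.4, 301.6] med [0.491 0.122 0.052] z5,95 [0.049 0.055] rect [0.501 0.124] [0.167 0.175] 87.3
drive_housing 0.67 [244.9, 298.9, 276.2, 307.7] med [0.405 0.125 0.005] z5,95 [-0.001  0.01 ] rect [0.405 0.123] [0.06  0.018] 85.6
steel_dish 0.84 [165.1, 239.7, 200.9, 272.0] med [0.525 0.28  0.003] z5,95 [-0.002  0.013] rect [0.525 0.279] [0.066 0.066] 84.2
swab_jar 0.77 [260.6, 136.9, 273.8, 163.9] med [0.727 0.083 0.034] z5,95 [0.001 0.075] rect [0.738 0.078] [0.04  0.062] 61.7
flanged_shaft 0.89 [369.2, 283.1, 390.0, 302.5] med [ 0.403 -0.116  0.009] z5,95 [0.005 0.053] rect [ 0.402 -0.121] [0.042 0.037] 84.2
mouse it knows: cover, cover_knob, drive_housing, flanged_shaft, idler_roller, pawl, pivot_axis, steel_dish, swab_jar, tensioner_arm
side ['image', 'z_map', 'camera_matrix', 'position', 
[... 165 characters left out ...]
04  0.062] rect [0.508 0.057] [0.296 0.192] 88.0
cover_knob 0.62 [265.0, 210.6, 351.2, 249.9] med [0.494 0.147 0.051] z5,95 [0.043 0.062] rect [0.497 0.126] [0.159 0.164] 88.0
drive_housing 0.9 [262.8, 245.5, 357.0, 268.2] med [0.489 0.193 0.014] z5,95 [-0.     0.033] rect [0.486 0.167] [0.196 0.1  ] 12.8
steel_dish 0.9 [269.5, 267.1, 302.2, 281.7] med [0.532 0.259 0.006] z5,95 [-0.     0.012] rect [0.525 0.334] [0.059 0.18 ] 3.9
flanged_shaft 0.62 [347.9, 187.2, 364.9, 210.8] med [ 0.405 -0.112  0.016] z5,95 [0.003 0.051] rect [ 0.409 -0.153] [0.038 0.115] 4.0
mouse it knows: cover, cover_knob, drive_housing, flanged_shaft, idler_roller, pawl, pivot_axis, steel_dish, swab_jar, tensioner_arm
```

View pics/top0.png

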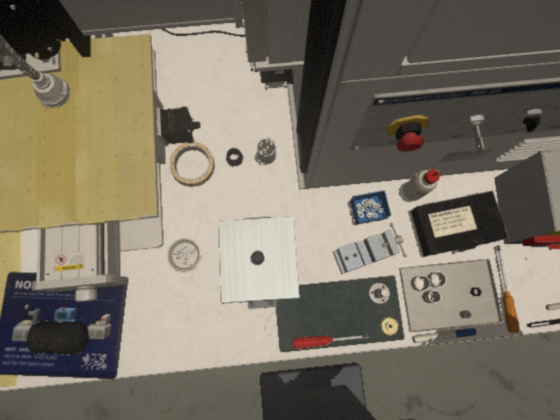

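View pics/side0.png

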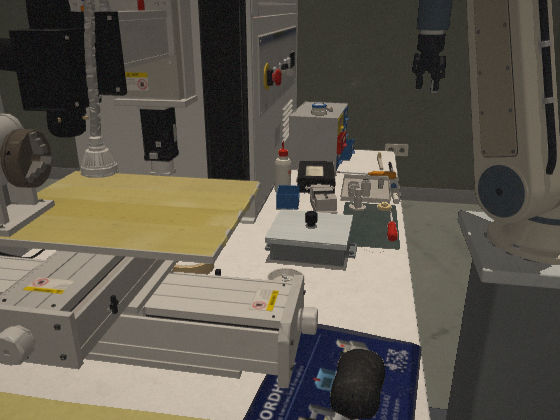

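The top view shows the cover with its knob at about (257,257), the dish at (184,253) and the mouse mat's right edge at about u=127. The free spot is around (175,320). The side view agrees with this: cover at (310,235), dish at (286,274). Next I'll measure the knob, the yaw and the free area.

```bash
cat >> h.py <<'E'
def go(pos,yaw=None):
    """print move to TCP pos (tool down, y_tool at angle yaw) in tool axes after the turn"""
    s=bot.observe();Rm=rot(s["ee_rot"]);a=np.arctan2(Rm[1,1],Rm[0,1])
    if yaw is None: T=Rm
    else: y=np.array([np.cos(yaw),np.sin(yaw),0]);z=np.array([0,0,-1.]);T=np.stack([np.cross(y,z),y,z],1)
    rv=R.from_matrix(Rm.T@T).as_rotvec(); d=T.T@(np.array(pos)-s["eef_pos"])
    print("t",round(float(s["t"]),2),"tcp",np.round(s["eef_pos"],4),"yaw",round(a,3),"turn",np.round(rv,3),"then shift",np.round(d,4),"|d|",round(np.linalg.norm(d),3))
E
python3 - <<'E'
from h import *
c=bot.read_camera("top");P=cloud(c)
reg=np.zeros(P.shape[:2],bool);reg[200:315,205:310]=1
k=reg&(P[...,2]>.066)&(P[...,2]<.1);p=P[k];print("knob",len(p),p.mean(0).round(4),np.ptp(p,axis=0).round(4),"top",np.percentile(p[:,2],[50,95]))
r=cv2.minAreaRect(P[k&(P[...,2]>.08)][:,:2].astype(np.float32));print("knob top rect",r)
m=(reg&(P[...,2]>.045)&(P[...,2]<.06)).astype(np.uint8);m=cv2.morphologyEx(m,cv2.MORPH_OPEN,np.ones((3,3),np.uint8))
p=P[m>0];r=cv2.minAreaRect(p[:,:2].astype(np.float32));print("plate",len(p),np.round(np.median(p[:,2]),4),r)
for uv in [(127,290),(127,370),(120,300),(215,360),(130,365),(276,300),(276,345),(165,290),(130,285),(160,245),(205,320)]: print(uv,P[uv[1],uv[0]].round(3))
c=bot.read_camera("side");P=cloud(c)
k=(P[...,2]>.066)&(P[...,2]<.09)&(abs(P[...,0]-.49)<.05)&(abs(P[...,1]-.12)<.05);print("side knob",P[k].mean(0).round(4),np.ptp(P[k],axis=0).round(4))
go([.497,.123,.15],np.pi)
E
```

```text
knob 142 [0.4945 0.1222 0.0807] [0.0254 0.0255 0.0163] top [0.08104683 0.08392657]
knob top rect ((0.4946577250957489, 0.1225178986787796), (0.021371964365243912, 0.021479154005646706), 84.44300079345703)
plate 6062 0.0517 ((0.4954252243041992, 0.12249342352151871), (0.15415401756763458, 0.16416646540164948), 87.85047912597656)
(127, 290) [ 0.461  0.404 -0.001]
(127, 370) [ 0.303  0.407 -0.001]
(120, 300) [ 0.442  0.419 -0.   ]
(215, 360) [nan nan nan]
(130, 365) [ 0.311  0.401 -0.002]
(276, 300) [0.41  0.095 0.004]
(276, 345) [ 0.32   0.104 -0.002]
(165, 290) [ 0.454  0.325 -0.003]
(130, 285) [ 0.471  0.397 -0.002]
(160, 245) [0.548 0.328 0.01 ]
(205, 320) [0.384 0.245 0.   ]
side knob [0.496  0.1318 0.0757] [0.0253 0.0261 0.0164]
t 0.85 tcp [ 0.2262 -0.5013  0.2313] yaw 1.995 turn [ 0.     0.    -1.147] then shift [-0.6243 -0.2708  0.0813] |d| 0.685
```

Knob at (0.4947, 0.1225), with its top at 0.083 and 26 mm across as specified. The plate is 154x164 mm with yaw -0.0375. I'll put the cover down at about (0.393, 0.305). First I turn the tool, then travel at the present height.

The rows are not in the units I measure in: shifts go in shares of 0.8 m and turns go in shares of 180 degrees. I convert before sending: -0.185 rad / 3.1416 = -0.0589.

```bash
echo '[[0,0,-0.0589,0,0,0,0.8],[0,0,-0.0589,0,0,0,0.8],[0,0,-0.0589,0,0,0,0.8],[0,0,-0.0589,0,0,0,0.8],[0,0,-0.0589,0,0,0,0.8],[0,0,-0.0589,0,0,0,0.8]]' > m.json && python3 -m creep m.json 40 | tail -3; python3 -c "
from h import *
go([.4947,.1225,.16],3.104)"
```

```text
ft_force: [-0.8, 0.7, -0.1]
grip_width: 0.8
gripper_force: 0.0
t 1.6 tcp [ 0.2262 -0.5013  0.2313] yaw 3.111 turn [-0.     0.     0.007] then shift [-0.6335 -0.2449  0.0713] |d| 0.683
```

In the tool's units: -0.055 m / 0.8 = -0.0688, -0.028 m / 0.8 = -0.035, 0.007 rad / 3.1416 = 0.0022.

```bash
echo '[[0,0,0,-0.0688,-0.0263,0,0.8],[0,0,0,-0.0688,-0.0263,0,0.8],[0,0,0,-0.0688,-0.0263,0,0.8],[0,0,0,-0.0688,-0.0263,0,0.8],[0,0,0,-0.0688,-0.0263,0,0.8],[0,0,0,-0.0688,-0.0263,0,0.8],[0,0,0,-0.0688,-0.0263,0.0125,0.7],[0,0,0,-0.0688,-0.0263,0.0125,0.7],[0,0,0,-0.0688,-0.0263,0.0125,0.7],[0,0,0,-0.0688,-0.0263,0.0125,0.7],[0,0,0.0022,-0.0688,-0.0263,0.0125,0.7],[0,0,0,-0.035,-0.0175,0.025,0.7]]' > m.json && python3 -m creep m.json | tail -3; python3 -c "
from h import *
go([.4947,.1225,.06],3.104)"
```

```text
ft_force: [0.7, -0.5, 0.6]
grip_width: 0.699
gripper_force: 0.0
t 3.1 tcp [0.4958 0.1249 0.1614] yaw 3.1 turn [-0.002  0.001 -0.004] then shift [0.0025 0.0011 0.1014] |d| 0.101
```

In the tool's units: 0.04 m / 0.8 = 0.05, 0.022 m / 0.8 = 0.0275, -0.004 rad / 3.1416 = -0.0013.

```bash
echo '[[0,0,-0.0013,0.0031,0.0013,0.05,0.7],[0,0,0,0,0,0.05,0.7],[0,0,0,0,0,0.0275,0.7],[0,0,0,0,0,0,0.1],[0,0,0,0,0,0,0.1],[0,0,0,0,0,0,0.1],[0,0,0,0,0,0,0.1],[0,0,0,0,0,0,0.1]]' > m.json && python3 -m creep m.json 60 | tail -4; python3 -c "
from h import *
go([.4947,.1225,.15],3.104)"
```

```text
ee_rot: [0.001, -0.693, 0.721, -0.001]
ft_force: [-1.4, 0.1, 6.4]
grip_width: 0.277
gripper_force: 59.7
t 4.1 tcp [0.4944 0.12   0.0607] yaw 3.102 turn [-0.002  0.001 -0.002] then shift [-0.0025 -0.0002 -0.0893] |d| 0.089
```

In the tool's units: -0.03 m / 0.8 = -0.0375, -0.02 m / 0.8 = -0.025.

```bash
echo '[[0,0,0,0,0,-0.0125,0.1],[0,0,0,0,0,-0.025,0.1],[0,0,0,0,0,-0.0375,0.1],[0,0,0,0,0,-0.0375,0.1],[0,0,0,0,0,0,0.1]]' > m.json && python3 -m creep m.json | tail -3; python3 - <<'E'
from h import *
s=bot.observe();print(s["moment"].round(2))
c=bot.read_camera("top");cv2.imwrite("pics/top1.png",c["image"])
c=bot.read_camera("side");P=cloud(c);cv2.imwrite("pics/side1.png",c["image"][120:320,180:460])
for m in bot.masks_of("cover","side")[:2]: p=P[m["pixels"]];print(m["confidence"],np.nanpercentile(p[:,2],[2,50,98]).round(3))
go([.393,.305,.15],3.104)
E
```

```text
ft_force: [-0.8, 0.1, -3.6]
grip_width: 0.276
gripper_force: 59.4
[ 0.01  0.02 -0.  ]
0.77 [0.129 0.14  0.166]
0.22 [0.001 0.023 0.048]
t 4.88 tcp [0.4925 0.1194 0.1481] yaw 3.101 turn [ 0.002 -0.001 -0.003] then shift [-0.1818  0.1064 -0.0019] |d| 0.211
```

View pics/side1.png

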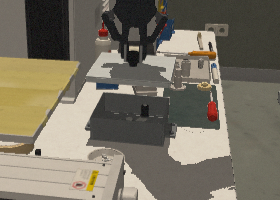

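The cover is off and hangs level, about 3.6 N, with its skirt at about 0.128 above an open housing; the roller can be seen inside. Next I carry it to the free area.

In the tool's units: -0.04 m / 0.8 = -0.05, -0.032 m / 0.8 = -0.04.

```bash
echo '[[0,0,0,-0.0375,0.0219,0,0.1],[0,0,0,-0.05,0.0294,0,0.1],[0,0,0,-0.05,0.0294,0,0.1],[0,0,0,-0.05,0.0294,0,0.1],[0,0,0,-0.04,0.0225,0,0.1],[0,0,0,0,0,0.0375,0.1],[0,0,0,0,0,0.0375,0.1],[0,0,0,0,0,0.0375,0.1],[0,0,0,0,0,0.025,0.1],[0,0,0,0,0,0,0.1]]' > m.json && python3 -m creep m.json | tail -3; python3 -c "
from h import *
go([.393,.305,.0207],3.104)"
```

```text
ft_force: [-0.3, 0.2, -2.1]
grip_width: 0.277
gripper_force: 59.5
t 6.12 tcp [0.3934 0.3038 0.0368] yaw 3.101 turn [ 0.004 -0.005 -0.003] then shift [-0.0011  0.0004  0.0161] |d| 0.016
```

In the tool's units: 0.008 m / 0.8 = 0.01, 0.005 m / 0.8 = 0.0063.

```bash
echo '[[0,0,0,0,0,0.01,0.1],[0,0,0,0,0,0.0063,0.1],[0,0,0,0,0,0.0038,0.1],[0,0,0,0,0,0.0013,0.1]]' > m.json && python3 -m creep m.json | tail -4; python3 -c "
from h import *
go([.393,.305,.0207],3.104)"
```

```text
ee_rot: [0.0, -0.693, 0.721, 0.0]
ft_force: [-0.2, -0.6, -2.4]
grip_width: 0.273
gripper_force: 59.5
t 6.62 tcp [0.3949 0.3058 0.0223] yaw 3.102 turn [-0.     0.    -0.002] then shift [0.0008 0.0019 0.0016] |d| 0.003
```

In the tool's units: -0.06 m / 0.8 = -0.075, -0.04 m / 0.8 = -0.05.

```bash
echo '[[0,0,0,0,0,0.0019,0.1],[0,0,0,0,0,0.0013,0.1],[0,0,0,0,0,0,0.1],[0,0,0,0,0,0,0.7],[0,0,0,0,0,0,0.7],[0,0,0,0,0,0,0.7],[0,0,0,0,0,0,0.7],[0,0,0,0,0,-0.05,0.7],[0,0,0,0,0,-0.075,0.6],[0,0,0,0,0,-0.075,0.6],[0,0,0,0,0,-0.05,0.6],[0,0,0,0,0,0,0.5]]' > m.json && python3 -m creep m.json | tail -4; python3 - <<'E'
from h import *
c=bot.read_camera("top");cv2.imwrite("pics/top2.png",c["image"]);P=cloud(c)
for l in("cover","drive_housing","idler_roller","tensioner_arm","pivot_axis","steel_dish"):
    for m in bot.masks_of(l,"top")[:2]:
        p=P[m["pixels"]];p=p[~np.isnan(p[:,0])];print(l,round(m["confidence"],2),np.round(m["bbox"]),np.median(p,0).round(4),np.percentile(p[:,2],[3,97]).round(3))
# rim of the housing
reg=np.zeros(P.shape[:2],bool);reg[200:315,205:310]=1
m=reg&(abs(P[...,2]-.049)<.006)&(P[...,0]>.4)&(P[...,0]<.6)&(P[...,1]>.03)&(P[...,1]<.21)
p=P[m];print("rim",len(p),cv2.minAreaRect(p[:,:2].astype(np.float32)),np.percentile(p[:,0],[1,99]),np.percentile(p[:,1],[1,99]))
go([.49,.12,.15],3.104)
E
```

```text
ee_rot: [0.004, -0.693, 0.721, 0.0]
ft_force: [-0.8, 0.8, -1.7]
grip_width: 0.497
gripper_force: 0.0
cover 0.69 [136. 277. 212. 365.] [0.392  0.2996 0.0116] [0.008 0.039]
drive_housing 0.6 [221. 212. 293. 309.] [0.4929 0.1228 0.0041] [0.    0.049]
idler_roller 0.76 [244. 241. 278. 275.] [0.4836 0.131  0.0174] [0.002 0.045]
tensioner_arm 0.64 [245. 242. 279. 275.] [0.4811 0.1251 0.0178] [0.014 0.045]
pivot_axis 0.8 [227. 214. 301. 306.] [0.4926 0.1236 0.004 ] [-0.     0.049]
steel_dish 0.97 [164. 239. 199. 273.] [0.5245 0.2807 0.003 ] [-0.002  0.013]
rim 630 ((0.4942695200443268, 0.12198066711425781), (0.14002355933189392, 0.15064795315265656), 88.32748413085938) [0.41793796 0.56952258] [0.05113547 0.19278005]
t 8.47 tcp [0.3946 0.3053 0.2187] yaw 3.102 turn [ 0.001 -0.002 -0.002] then shift [ 0.1816 -0.1023  0.0687] |d| 0.219
```

View pics/top2.png

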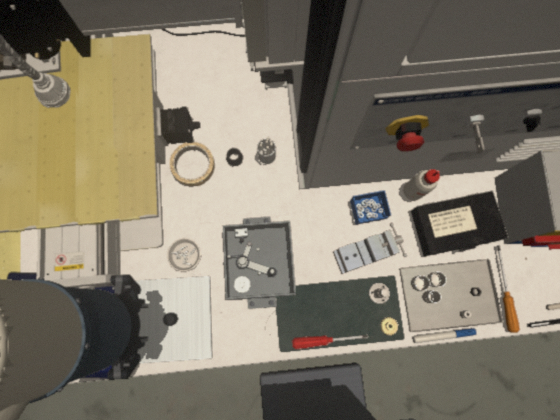

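The cover lies flat on the left with its knob at (170,319), and the dish hasn't moved. The open housing shows the roller at about (272,271). I'll measure the roller top, then approach it with the fingers closing along the housing's x.

```bash
python3 - <<'E'
from h import *
c=bot.read_camera("top");P=cloud(c)
m=(abs(P[...,0]-.4685)<.025)&(abs(P[...,1]-.0967)<.025)&(P[...,2]>.03)&(P[...,2]<.06)
p=P[m];print(len(p),p.mean(0),p[:,2].max(),cv2.minAreaRect(p[p[:,2]>.04][:,:2].astype(np.float32)))
m=(abs(P[...,0]-.392)<.09)&(abs(P[...,1]-.305)<.08)&(P[...,2]>.005)&(P[...,2]<.018)
p=P[m];A=np.c_[p[:,:2],np.ones(len(p))];k=np.linalg.lstsq(A,p[:,2],rcond=None)[0];print("cover",p.mean(0).round(3),"slope",k[:2])
th=-.029;ctr=np.array([.4943,.1220]);Rz=np.array([[np.cos(th),-np.sin(th)],[np.sin(th),np.cos(th)]])
for f in(0,.2,.4,.6,.7):
    a=np.arctan2(-60,-25)+f;print(f,(ctr+Rz@(np.array([0,.034])+.065*np.array([np.cos(a),np.sin(a)]))).round(4))
go([.4685,.0967,.15],np.pi+th)
E
```

```text
50 [0.46755447 0.09688272 0.04238609] 0.04677074024293826 ((0.4679722785949707, 0.097137451171875), (0.012144613079726696, 0.01415307354182005), 84.30895233154297)
cover [0.393 0.3   0.012] slope [-0.00041831 -0.00094261]
0 [0.4686 0.0967]
0.2 [0.4809 0.0926]
0.4 [0.4937 0.091 ]
0.6 [0.5067 0.092 ]
0.7 [0.513  0.0934]
t 8.53 tcp [0.3946 0.3054 0.2189] yaw 3.102 turn [ 0.001 -0.002 -0.011] then shift [ 0.2065 -0.0799  0.0689] |d| 0.232
```

In the tool's units: 0.05 m / 0.8 = 0.0625, -0.02 m / 0.8 = -0.025, -0.011 rad / 3.1416 = -0.0035.

```bash
echo '[[0,0,-0.0035,0.0625,-0.025,0,0.5],[0,0,0,0.0625,-0.025,0,0.5],[0,0,0,0.0625,-0.025,0,0.5],[0,0,0,0.0625,-0.025,0,0.5],[0,0,0,0.0081,0,0.05,0.5],[0,0,0,0,0,0.0375,0.5],[0,0,0,0,0,0.0375,0.5],[0,0,0,0,0,0.0375,0.5],[0,0,0,0,0,0,0.5]]' > m.json && python3 -m creep m.json | tail -3; python3 -c "
from h import *
go([.4682,.0968,.026],np.pi-.029)"
```

```text
ft_force: [-1.3, 0.1, -0.2]
grip_width: 0.496
gripper_force: 0.0
t 9.65 tcp [0.4666 0.0959 0.0877] yaw 3.112 turn [ 0.005 -0.003 -0.   ] then shift [-0.001  -0.0016  0.0617] |d| 0.062
```

In the tool's units: 0.02 m / 0.8 = 0.025, 0.015 m / 0.8 = 0.0188.

```bash
echo '[[0,0,0,-0.0013,-0.0019,0.025,0.5],[0,0,0,0,0,0.025,0.5],[0,0,0,0,0,0.0188,0.5],[0,0,0,0,0,0.0063,0.5],[0,0,0,0,0,0,0.3],[0,0,0,0,0,0,0.1],[0,0,0,0,0,0,0.05],[0,0,0,0,0,0,0.05],[0,0,0,0,0,0,0.05]]' > m.json && python3 -m creep m.json 30 | tail -4; python3 -c "
from h import *
go([.4682,.0968,.026],np.pi-.029)"
```

```text
ee_rot: [-0.0, -0.697, 0.717, 0.0]
ft_force: [-4.0, -0.3, 5.1]
grip_width: 0.165
gripper_force: 29.2
t 10.78 tcp [0.4696 0.0977 0.0307] yaw 3.113 turn [0. 0. 0.] then shift [0.0009 0.0013 0.0047] |d| 0.005
```

In the tool's units: -0.0065 m / 0.8 = -0.0081, -0.0064 m / 0.8 = -0.008.

```bash
echo '[[0,0,0,0.0028,-0.0075,0,0.05],[0,0,0,0.002,-0.008,0,0.05],[0,0,0,0.0011,-0.008,0,0.05],[0,0,0,0.0004,-0.0081,0,0.05],[0,0,0,-0.0005,-0.0081,0,0.05],[0,0,0,-0.0013,-0.008,0,0.05],[0,0,0,-0.0015,-0.0064,0,0.05],[0,0,0,0,0,0,0.05],[0,0,0,0,0,0,0.05]]' > m.json && python3 -m creep m.json 40 | tail -4; python3 - <<'E'
from h import *
go([.5117,.0931,.03],np.pi-.029)
c=bot.read_camera("wrist");cv2.imwrite("pics/w3.png",c["image"])
c=bot.read_camera("side");cv2.imwrite("pics/s3.png",c["image"][150:300,200:400].repeat(3,0).repeat(3,1))
P=cloud(bot.read_camera("top"))
for l in("steel_dish","swab_jar","flanged_shaft","cover"):
    for m in bot.masks_of(l,"top")[:1]: print(l,round(m["confidence"],2),np.nanmedian(P[m["pixels"]],0).round(3))
E
```

```text
ee_rot: [-0.005, -0.697, 0.717, -0.0]
ft_force: [-8.1, -14.6, 13.1]
grip_width: 0.162
gripper_force: 40.8
t 11.9 tcp [0.5098 0.0893 0.0304] yaw 3.113 turn [ 0.007 -0.008  0.001] then shift [-0.0038 -0.0018  0.0004] |d| 0.004
swab_jar 0.87 [0.731 0.083 0.038]
flanged_shaft 0.64 [ 0.403 -0.116  0.009]
cover 0.43 [0.326 0.384 0.012]
```

View pics/w3.png

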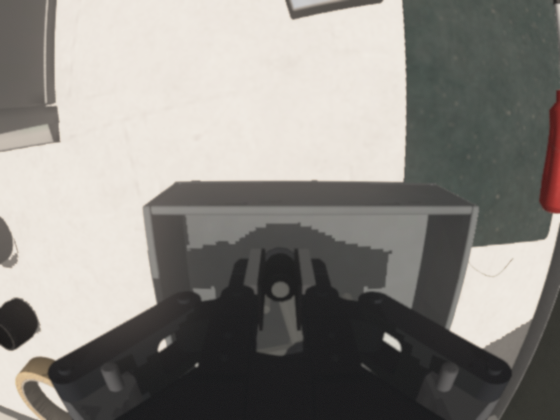

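The fingers hold the roller at about (283,270), and it has swung over to the far side of the open housing. The TCP's x puts the arm at about 0.65 rad. I'll push about 2 mm further for margin, then check the angle from wrist depth and the bystanders and cover from the side camera.

In the tool's units: -0.002 m / 0.8 = -0.0025, -0.0015 m / 0.8 = -0.0019.

```bash
echo '[[0,0,0,-0.0019,-0.0025,0,0.05],[0,0,0,0,0,0,0.05],[0,0,0,0,0,0,0.05]]' > m.json && python3 -m creep m.json | tail -3; python3 - <<'E'
from h import *
s=bot.observe();c=bot.read_camera("wrist");K=np.array(c["camera_matrix"]);z=c["z_map"];v,u=np.mgrid[:420,:560]
x=(u-K[0,2])/K[0,0];y=(v-K[1,2])/K[1,1];r=np.hypot(x,y);t=np.tan(r)/np.maximum(r,1e-9)
T=np.array(c["tool_from_camera"]);C=np.stack([x*t*z,-y*t*z,-z],-1)
W=(C@T[:3,:3].T+T[:3,3])@rot(s["ee_rot"]).T+s["eef_pos"]
print("tcp",s["eef_pos"].round(4),"roller px",[W[b,a].round(4).tolist() for a,b in((283,258),(283,265),(283,272),(280,290),(280,296))])
th=-.029;Rz=np.array([[np.cos(th),-np.sin(th)],[np.sin(th),np.cos(th)]])
m=(z>0)&(np.hypot(*(W[...,:2]-s["eef_pos"][:2]).transpose(2,0,1))<.01)&(W[...,2]>.036)&(W[...,2]<.05)
p=W[m];h=Rz.T@(p[:,:2].mean(0)-[.4943,.1220]) if len(p) else None
print(len(p),p.mean(0) if len(p) else "","housing",h, "angle",np.arctan2(h[1]-.034,h[0])-np.arctan2(-60,-25) if len(p) else "")
for l in("tensioner_arm","pawl"):
    for q in bot.masks_of(l,"wrist")[:1]: print(l,q["confidence"],np.round(q["bbox"]),np.nanmedian(W[q["pixels"]&(z>0)],0).round(3))
c=bot.read_camera("side");P=cloud(c);cv2.imwrite("pics/s4.png",c["image"])
for l in("steel_dish","swab_jar","flanged_shaft","cover"):
    for q in bot.masks_of(l,"side")[:1]: print(l,round(q["confidence"],2),np.nanmedian(P[q["pixels"]],0).round(3))
E
```

```text
ft_force: [-9.9, -17.0, 14.2]
grip_width: 0.161
gripper_force: 41.0
tcp [0.5111 0.0897 0.0304] roller px [[0.5109, 0.0877, 0.0261], [0.5111, 0.087, 0.0353], [0.5112, 0.087, 0.0423], [0.5128, 0.094, 0.0465], [0.5129, 0.098, 0.0454]]
850 [0.51256286 0.09137804 0.04307854] housing [ 0.01914309 -0.03007953] angle 0.6850911113750746
tensioner_arm 0.6 [257. 245. 302. 353.] [0.512 0.093 0.029]
steel_dish 0.92 [0.533 0.261 0.006]
flanged_shaft 0.78 [ 0.404 -0.112  0.017]
cover 0.81 [0.391 0.328 0.011]
```

View pics/s4.png

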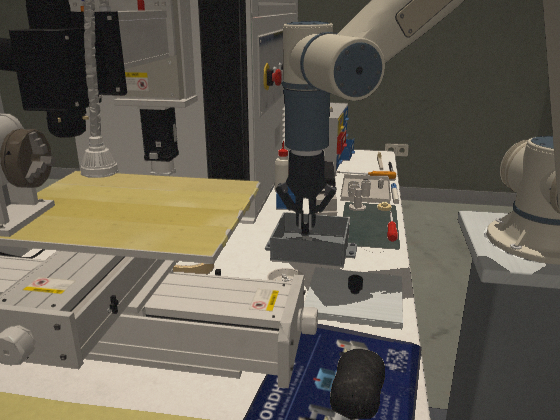

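The side view shows the cover flat at (355,295), clear of the robot, and the gripper in the housing holding the roller. The arm angle measures about 0.68 rad, past the tooth, and the dish and shaft haven't moved. I'm handing in.

```bash
python3 -c "
from bench import bot
print(bot.observe()['t'],bot.job_done())"
```

```text
the job is handed in; nothing more can be done
13.025 None
```

The cover is flat on the worktop, clear of the housing, and the gripper is holding the tensioner arm at about 0.68 rad, past the 0.57 rad where the pawl drops. I never saw the pawl itself, and the job was handed in at 13.0 s with no verdict returned.

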